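# Feed a strip through the guard with the push stick

### The arm

A 7-joint arm with a two-finger parallel gripper is mounted at the origin on the work surface; the furniture and walls round the work are solid. World frame = base frame: x ahead of the robot, y to its left, z up, the work surface at z = 0. Lengths are in m, angles in rad, forces in N, time in s.
With the tool pointing down it reaches from about 0.425 to 1.025 m from the base axis. Payload 9.4 kg.
Tool frame: the origin (TCP) lies at the very end of the fingers, on their centre line; the grasp point (between the pads) lies 19 mm behind it; z points along the fingers, y is the line along which they close (so a half turn about z gives the same grasp; the last joint's range is limited). The gripper opens to 85 mm and grips with 20 to 120 N. Pads are 22 mm wide; open, the fingers measure 114 mm over their backs; the gripper's body (76 mm by 85 mm) begins 54 mm behind the grasp point. The pads swing forward as they close: fully open they stand 13 mm farther back than shut.
Start: joints at [1.231, 0.599, -0.003, 1.599, 0.002, 0.943, -0.08], TCP at [0.188, -0.7, 0.231] pointing down, gripper open.
Joint ranges: [-2.57, 2.57], [-0.35, 1.97], [-1.29, 1.29], [0.11, 2.56], [-1.05, 4.19], [0.11, 1.86], [-2.63, 2.63]. Speed limits (rad/s): [2.22, 2.22, 3.01, 3.01, 3.14, 3.14, 3.14].

### API

Orientations are given as a rotation vector (axis times angle).
In Python, from plant import manip gives the robot as it stands. The module is installed in compiled form; this text tells all that it offers.
- The arm moves only by the tool play_rows, never from a script. Its argument "series" is a list of rows, each an object with "delta_pos": the shift along the world's x, y, z in mm, a list of three; "twist": the turn about the world's z in degrees. In form: [{"delta_pos": [dx, dy, dz], "twist": twist}, ...]. A call has exactly 5 rows; each row shifts and turns the commanded pose from where the row before left it; what a row does not reach is not made up. A row lasts 1/8 s, in which the tool goes at most 62.5 mm and 10.7 degrees, less where a joint would pass 70% of its speed; a pose out of reach is approached as far as the arm can. A call is refused whole if a number of a shift passes 62.5 or a number of a turn 10.7, either way. A call with a gripper value outside its range is refused whole. "fingers" is the finger opening in mm, from 0 to 85.4, set as the call begins (left out, the last holds). The fingers move at their own pace and stop on an object; "newtons" is the grip in N (left out, the last holds). Time passes only in rows, so rows that do not move let the fingers close, or fill a call up. It gives the time, the measured TCP pose, the force, the opening and the grip force at its end, in the units of the state.
- manip.state(): the state, without advancing time (a new reading comes with each control period).
- manip.capture(name): name is "side" or "top" or "wrist"; returns the picture (384x512x3 uint8, red, green, blue); there is no depth.
- manip.camera_info(name): a dict with "K" (3x3 intrinsics, pixels), "D" ([k1, k2, p1, p2, k3] as OpenCV has them; the pictures are not rectified), "rvec" (rotation vector, rad) and "tvec" (3), from world to camera coordinates, as OpenCV has them. Camera axes: x right, y down, z forward; pixel columns grow to the right and rows downward; lengths in m; the calibration is good to about 2 mm. A picture is of the moment at which its call begins: read the wrist's pose just before it. camera_info takes no time and is no camera call; for the wrist camera it gives the pose at the moment of the call.
- manip.close_job(): hands the job in; it is judged then, once.
The state is a dict: "t": time; "joint_pos": joint angles; "qvel": joint speeds; "joint_efforts": joint torques, N m; "tcp_pos": TCP position; "tool_rot": TCP orientation; "ft_force": force on the tool from outside, world axes, zero at the start; "wrist_torque": the same for the moment, N m; "gripper_width": finger opening in m; "gripper_force": force on a finger pad.
Only numpy, scipy, OpenCV 4.12 (cv2) and the standard library are available. Lean on these libraries where they do the work, as an engineer would, in place of code of your own. Each camera call takes 0.05 s, during which the arm holds its last target. There are 200 camera calls.

### The job

The pine strip lying in the lane of the feed jig has to go through the low guard. Pick up the push stick by its upright handle, push the strip from behind until it has come right out on the far side of the guard and lies on the outfeed bed, then draw the push stick back out of the guard, set it down on its sole and let go. Never touch the strip with the robot itself.

Things in the scene. Friction and masses are not known exactly. Their poses are not given: they have to be found in the camera images.
- feed_jig: Fixed jig: bed 6 mm thick, two fences 24 mm over the table, a lane 58 mm wide, bridged by a low grey guard (opening 32 mm above the bed; guard top 74 mm over the table). Origin: table top under the guard's middle. x: feed direction along the lane (about world +y), y across, z up. Bed x -200 (infeed) to 220 mm, fences -160 to 215 with a flared mouth at -160 to -200, guard -30 to 30.
- pine_strip: Workpiece: plain pine strip 90 x 35 x 22 mm, about 50 g, alone in the lane, lying lengthwise on the infeed bed, front end 10 to 35 mm short of the guard. Origin: centre of its underside. Its length lies level, 130 degrees counter-clockwise (from above) from its own x axis.
- push_stick: Push stick, light plywood, about 140 g, loose on the table right of centre: flat sole 200 x 36 x 12 mm with an upright handle board near its rear, 46 mm long (along x), 18 mm thick (along y), its top 80 mm above the sole's underside. Origin: on the underside, below the handle's centre. x points along the stick to its blunt nose, 160 mm ahead of the origin (rear end 40 mm behind); z up.
- stick_nose (a point): Nose of the push stick: middle of its flat front face, 160 mm ahead of the stick's origin, 6 mm above its underside; axes as the stick's.
Things that resemble listed ones, but are neither listed nor needed, are in the scene too. Leave any orange or pink look-alike of the push_stick alone.

How it is judged:
On the way:
1. the strip is passing under the guard with the nose of the push stick close behind it (x of pine_strip in the frame of feed_jig between -0.03 and 0.04 m and z of pine_strip in the frame of feed_jig between -0.005 and 0.02 m and horizontal distance between stick_nose and pine_strip below 0.075 m and x of stick_nose in the frame of feed_jig below 0.01 m), for 0.05 s.
At the end, for the whole second after the job is handed in: The strip lies flat and still on the outfeed bed between the fences, wholly past the guard (centre 76 to 220 mm beyond the guard's middle). The push stick lies still on its sole (tilt under 0.3 rad), its nose back on the infeed side, or over 70 mm to the side of the lane's centre line (x of pine_strip in the frame of feed_jig between 0.076 and 0.22 m and y of pine_strip in the frame of feed_jig between -0.029 and 0.029 m and z of pine_strip in the frame of feed_jig between 0 and 0.016 m and angle between pine_strip's own z axis and vertical below 0.15 rad and linear speed of each of pine_strip, push_stick below 0.02 m/s and (x of stick_nose in the frame of feed_jig below -0.03 m or y of stick_nose in the frame of feed_jig above 0.07 m or y of stick_nose in the frame of feed_jig below -0.07 m) and height (world z) of stick_nose below 0.045 m and height (world z) of push_stick below 0.04 m and angle between push_stick's own z axis and vertical below 0.3 rad); the robot touches nothing.
It fails at once if the robot touches the strip itself instead of using the push stick (contact force between any of the fingers, the arm and pine_strip above 0.3 N).
It also fails if it takes over 48 s, if anything falls off the work surface, if the arm or the gripper's body presses on something with over 40 N, if the wrist force passes 120 N, or if a joint passes its speed limit or range.

## Working session

There is one attempt and no reset: what is moved stays moved. The work goes in short steps, Python scripts to look and compute and a tool call to move; the robot and the scene stay as the last step left them, time stands still between calls to the robot, and variables do not carry over. Pictures are saved under pics/ and viewed, at most 10 in all, crops included, and the job is handed in when it is done.

Besides the shell and the picture viewer there is one more tool, called after "Request:" as a command line: name --argument value ..., lists and objects as JSON in quotes. play_rows: Moves the arm, as the interface text tells. Its arguments: {"type":"object","properties":{"series":{"type":"array","items":{"type":"object","properties":{"delta_pos":{"type":"array","items":{"type":"number"}},"twist":{"type":"number"}}}},"fingers":{"type":"number"},"newtons":{"type":"number"}},"required":["series"]}

```bash
mkdir -p pics; python3 - <<'E'
from plant import manip
import cv2,numpy as np
s=manip.state();print(s['t'],s['tcp_pos'],s['tool_rot'])
for n in['top','side']:
    im=manip.capture(n);cv2.imwrite(f'pics/{n}0.png',im[:,:,::-1])
    c=manip.camera_info(n);R=cv2.Rodrigues(np.array(c['rvec']))[0];print(n,np.array(c['K']).tolist(),c['D'],(-R.T@np.array(c['tvec']).ravel()))
E
```

```text
0.0 [ 0.18818501 -0.69966881  0.23039292] [-3.11299082e+00 -4.11412375e-01  5.19297349e-04]
top [[448.3917252054394, 0.0, 252.36639091790968], [0.0, 448.3917252054394, 185.1844895588436], [0.0, 0.0, 1.0]] [0.0117874 0.        0.        0.        0.       ] [ 0.19038322 -0.12601764  1.36491778]
side [[489.700840795567, 0.0, 258.5222145765735], [0.0, 489.700840795567, 193.12398028652038], [0.0, 0.0, 1.0]] [-0.12007909  0.          0.          0.          0.        ] [0.50026205 0.98237812 0.59269624]
```

View pics/top0.png

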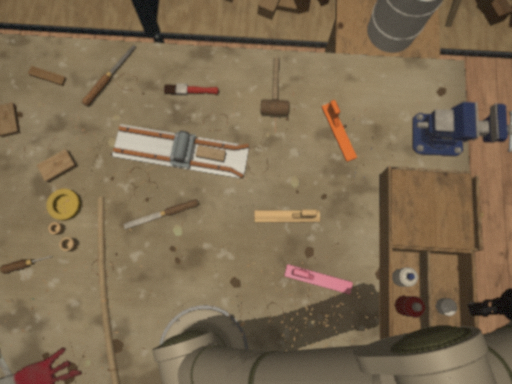

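View pics/side0.png

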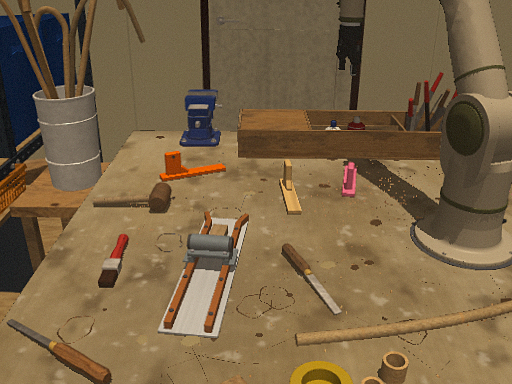

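Candidates for the push stick in the top picture are the plain plywood one at (287,216), the orange one at (340,130) and the pink one at (318,278). By the description I choose the plywood one, and check it in a close crop together with the jig.

```bash
python3 - <<'E'
import cv2,numpy as np
im=cv2.imread('pics/top0.png')
a=cv2.resize(im[115:185,105:255],None,fx=5,fy=5,interpolation=cv2.INTER_CUBIC)
b=cv2.resize(im[200:230,240:335],None,fx=7,fy=7,interpolation=cv2.INTER_CUBIC)
o=np.zeros((350+210,750,3),np.uint8);o[:350]=a;o[350:,:665]=b
cv2.imwrite('pics/crop0.png',o)
E
cat > h.py <<'E'
from plant import manip
import cv2,numpy as np
def ray(cam,px,z):
    "world point at height z seen at pixel px"
    c=manip.camera_info(cam) if isinstance(cam,str) else cam
    R=cv2.Rodrigues(np.array(c['rvec']))[0];C=-R.T@np.array(c['tvec']).ravel()
    u=cv2.undistortPoints(np.array([[px]],float),np.array(c['K']),np.array(c['D']))[0,0]
    d=R.T@np.array([u[0],u[1],1]);return C+d*(z-C[2])/d[2]
E
```

```text
(no output)
```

View pics/crop0.png

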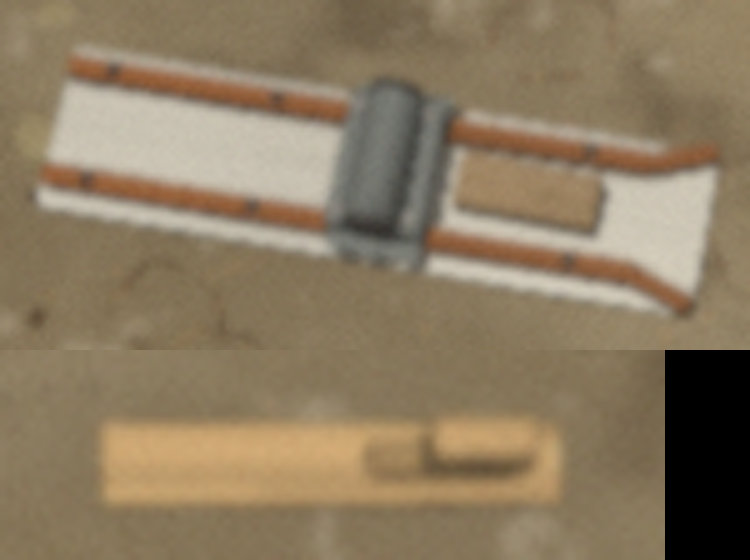

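The crop confirms it: the plywood stick (b) has its nose to the left at crop (102,462), and the handle top is at about (432–540, 420–458). The strip top is at (457–607, 152–230), and the jig outline corners are (78,47), (38,207), (718,160), (688,314).

```bash
python3 - <<'E'
from h import *
A=lambda x,y,z:ray('top',(105+(x+.5)/5-.5,115+(y+.5)/5-.5),z)[:2]
B=lambda x,y,z:ray('top',(240+(x+.5)/7-.5,200+(y-350+.5)/7-.5),z)[:2]
P=lambda n,v:print(n,np.round(v,4))
fl=[A(*p,.024) for p in((72,67),(45,175),(650,160),(628,270))];P('fence',fl)
c=[A(*p,.006) for p in((78,47),(38,207),(718,163),(688,314))];P('bed',c)
out=(c[0]+c[1])/2;inn=(c[2]+c[3])/2;d=out-inn;P('len',np.linalg.norm(d));d/=np.linalg.norm(d);P('ang',np.degrees(np.arctan2(d[1],d[0])));P('org',(out-.22*d+inn+.2*d)/2)
g=[f*1 for f in fl];P('fenceang',[np.degrees(np.arctan2(*(fl[0]-fl[2])[::-1])),np.degrees(np.arctan2(*(fl[1]-fl[3])[::-1]))])
o=(out-.22*d+inn+.2*d)/2
n=np.array([-d[1],d[0]])
for f in fl:P('fence xy in jig',[(f-o)@d,(f-o)@n])
for p in((462,152),(607,180),(598,230),(457,205)):
    w=A(*p,.028);P('strip',[(w-o)@d,(w-o)@n])
for p in((102,422),(102,502),(560,422),(560,502)):P('stick',B(*p,.012))
for p in((432,420),(540,420),(432,458),(540,458)):P('handle',B(*p,.08))
E
```

```text
fence [[ 0.6493  0.3184]
 [ 0.5777  0.3261]
 [ 0.6117 -0.049 ]
 [ 0.5399 -0.0405]]
bed [[ 0.6691  0.3222]
 [ 0.5618  0.3338]
 [ 0.6181 -0.0911]
 [ 0.5187 -0.0788]]
len 0.4157
ang 83.5012
org [0.5908 0.1116]
fenceang [84.149  84.1142]
fence xy in jig [ 0.2121 -0.0347]
fence xy in jig [0.2116 0.0373]
fence xy in jig [-0.1572 -0.0389]
fence xy in jig [-0.1569  0.0333]
strip [-0.0413 -0.0221]
strip [-0.1337 -0.0202]
strip [-0.1343  0.0125]
strip [-0.0452  0.0121]
stick [ 0.4178 -0.1223]
stick [ 0.3827 -0.1245]
stick [ 0.4305 -0.3219]
stick [ 0.3953 -0.3229]
handle [ 0.4159 -0.259 ]
handle [ 0.4187 -0.3037]
handle [ 0.4    -0.2596]
handle [ 0.4028 -0.3042]
```

Request:
play_rows --series '[{"delta_pos":[22,42,0],"twist":7.9},{"delta_pos":[22,42,0],"twist":7.9},{"delta_pos":[22,42,0],"twist":7.9},{"delta_pos":[22,42,0],"twist":7.9},{"delta_pos":[22,42,0],"twist":7.9}]' --fingers 85

```text
t: 0.72
tcp_pos: [0.2988, -0.4886, 0.2311]
tool_rot: [-2.789, -1.446, 0.0]
ft_force: [0.0, 0.6, 0.3]
gripper_width: 0.085
gripper_force: 0.0
```

Request:
play_rows --series '[{"delta_pos":[22,42,0],"twist":7.8},{"delta_pos":[22,42,0],"twist":7.8},{"delta_pos":[22,42,0],"twist":7.8},{"delta_pos":[22,42,0],"twist":7.8},{"delta_pos":[22,42,0],"twist":7.8}]'

```text
t: 1.35
tcp_pos: [0.4087, -0.2787, 0.2312]
tool_rot: [-2.146, -2.294, 0.0]
ft_force: [1.1, -0.0, 0.6]
gripper_width: 0.0848
gripper_force: 0.0
```

```bash
python3 - <<'E'
from h import *
s=manip.state();print(s['t'],s['tcp_pos'],s['joint_pos'])
R=cv2.Rodrigues(np.array(s['tool_rot']))[0];print('closing',np.degrees(np.arctan2(R[1,1],R[0,1])),R[:,2])
c=manip.camera_info('wrist');np.save('w1.npy',c,allow_pickle=True)
cv2.imwrite('pics/w1.png',manip.capture('wrist')[:,:,::-1])
E
```

```text
1.35 [ 0.40874399 -0.2787026   0.23124486] [ 0.82117471  0.35469346 -0.44146809  2.09714626  0.22357102  0.73391149
  0.30320084]
closing 3.8070511257189534 [-9.88801232e-05 -7.61841644e-05 -9.99999992e-01]
```

View pics/w1.png

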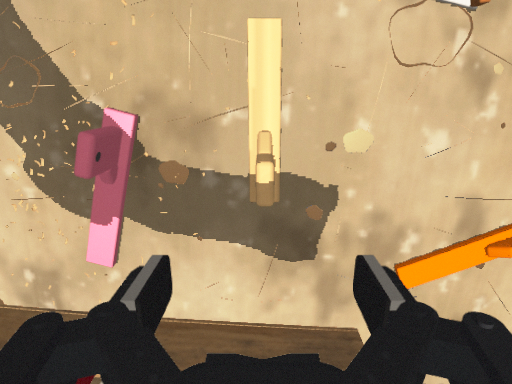

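The wrist view shows the plywood stick in line with the tool. Its nose corners are at about (248,18) and (281,18), the sole edges run down to (250,200) and (279,200), and the handle is at x 257–274.

```bash
python3 - <<'E'
from h import *
c=np.load('w1.npy',allow_pickle=True).item()
r=lambda x,y,z=.012:ray(c,(x,y),z)[:2]
a,b,e,f=r(247.5,17.5),r(281.5,17.5),r(250,173),r(280,173)
n=(a+b)/2;m=(e+f)/2;d=(n-m)/np.linalg.norm(n-m)
print(n,m,np.linalg.norm(a-b),np.linalg.norm(e-f),np.degrees(np.arctan2(d[1],d[0])),'origin',n-.16*d,'rear',r(265,202))
for p in((257,182),(273,182),(257,160),(273,160)):print(r(*p,.08))
E
```

```text
[ 0.40129169 -0.12374251] [ 0.41304391 -0.28717435] 0.03488994574021956 0.034912556177797704 94.11300280770838 origin [ 0.41276749 -0.28333044] rear [ 0.41549158 -0.32264857]
[ 0.40436687 -0.28060603]
[ 0.41958238 -0.27959541]
[ 0.4030624  -0.25942247]
[ 0.41796527 -0.25843135]
```

Request:
play_rows --series '[{"delta_pos":[3,-4,-40],"twist":0},{"delta_pos":[0,0,-50],"twist":0},{"delta_pos":[0,0,-50],"twist":0},{"delta_pos":[0,0,-40],"twist":0},{"delta_pos":[0,0,-21],"twist":0}]'

```text
t: 2.02
tcp_pos: [0.4105, -0.2837, 0.0281]
tool_rot: [-2.15, -2.287, 0.001]
ft_force: [-0.3, -0.1, 0.5]
gripper_width: 0.0852
gripper_force: 0.0
```

Request:
play_rows --series '[{"delta_pos":[0,0,0],"twist":0},{"delta_pos":[0,0,0],"twist":0},{"delta_pos":[0,0,0],"twist":0},{"delta_pos":[0,0,0],"twist":0},{"delta_pos":[0,0,0],"twist":0}]' --fingers 5 --newtons 60

```text
t: 2.65
tcp_pos: [0.4116, -0.2846, 0.0313]
tool_rot: [2.151, 2.288, 0.0]
ft_force: [-1.4, 0.1, 6.0]
gripper_width: 0.0174
gripper_force: 58.7
```

Request:
play_rows --series '[{"delta_pos":[0,0,0],"twist":0},{"delta_pos":[0,0,0],"twist":0},{"delta_pos":[0,0,0],"twist":0},{"delta_pos":[0,0,10],"twist":0},{"delta_pos":[0,0,30],"twist":0}]'

```text
t: 3.28
tcp_pos: [0.4108, -0.2837, 0.0705]
tool_rot: [-2.15, -2.288, 0.001]
ft_force: [0.2, 0.4, -1.4]
gripper_width: 0.0174
gripper_force: 58.6
```

Request:
play_rows --series '[{"delta_pos":[29,13,0],"twist":-2},{"delta_pos":[29,13,0],"twist":-2},{"delta_pos":[29,13,0],"twist":-2},{"delta_pos":[29,13,0],"twist":-2},{"delta_pos":[29,13,0],"twist":-2}]'

```text
t: 3.9
tcp_pos: [0.5571, -0.2187, 0.0712]
tool_rot: [2.344, 2.091, 0.0]
ft_force: [-0.4, 0.6, -0.8]
gripper_width: 0.0177
gripper_force: 58.9
```

```bash
python3 - <<'E'
from h import *
s=manip.state();print(s['t'],s['tcp_pos'])
R=cv2.Rodrigues(np.array(s['tool_rot']))[0];print('closing',np.degrees(np.arctan2(R[1,1],R[0,1])))
c=manip.camera_info('wrist');np.save('w2.npy',c,allow_pickle=True)
im=manip.capture('wrist')[:,:,::-1];cv2.imwrite('pics/w2.png',cv2.resize(im[:290],None,fx=1.56,fy=1.56,interpolation=cv2.INTER_CUBIC))
cv2.imwrite('pics/top2.png',manip.capture('top')[:,:,::-1])
E
```

```text
3.9 [ 0.55705374 -0.21871471  0.07115785]
closing -6.5239908824607316
```

View pics/w2.png

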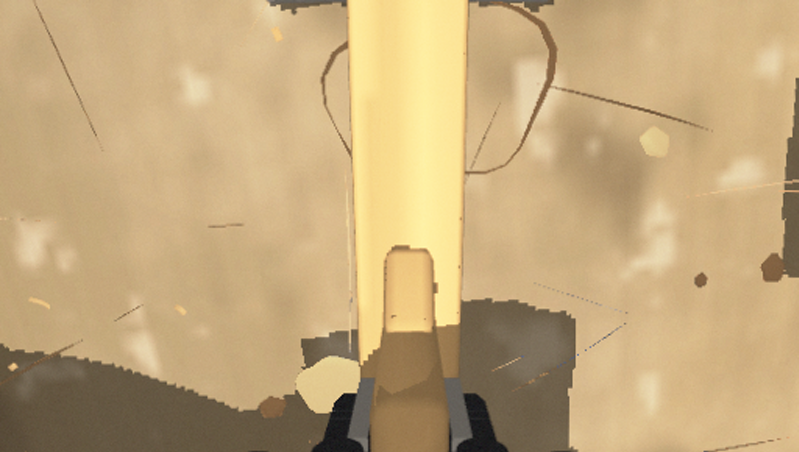

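The stick is held firmly. Its edges run from (349,0) to (361,370) and from (468,0) to (459,370) in the enlarged picture, and the nose is out of view. I check the alignment in the top view.

```bash
python3 - <<'E'
from h import *
c=np.load('w2.npy',allow_pickle=True).item()
r=lambda x,y,z=.053:ray(c,(x/1.56,y/1.56),z)[:2]
n=(r(349,2)+r(468,2))/2;m=(r(361,368)+r(459,368))/2;d=(n-m)/np.linalg.norm(n-m)
print(n,m,np.linalg.norm(r(349,2)-r(468,2)),np.degrees(np.arctan2(d[1],d[0])))
jd=np.array([np.cos(np.radians(84.13)),np.sin(np.radians(84.13))]);o=np.array([.5918,.1114])
for p in(n,m):print('jig',(p-o)@jd,(p-o)@np.array([-jd[1],jd[0]]))
im=cv2.imread('pics/top2.png');cv2.imwrite('pics/top2c.png',cv2.resize(im[115:215,175:315],None,fx=5.5,fy=5.5,interpolation=cv2.INTER_CUBIC))
E
```

```text
[ 0.57103544 -0.10150628] [ 0.55844338 -0.21588345] 0.034421255827802526 83.71747254224168
jig -0.21391353030022137 -0.0011186021587049524
jig -0.32897877999075265 -0.0002901223721884675
```

View pics/top2c.png

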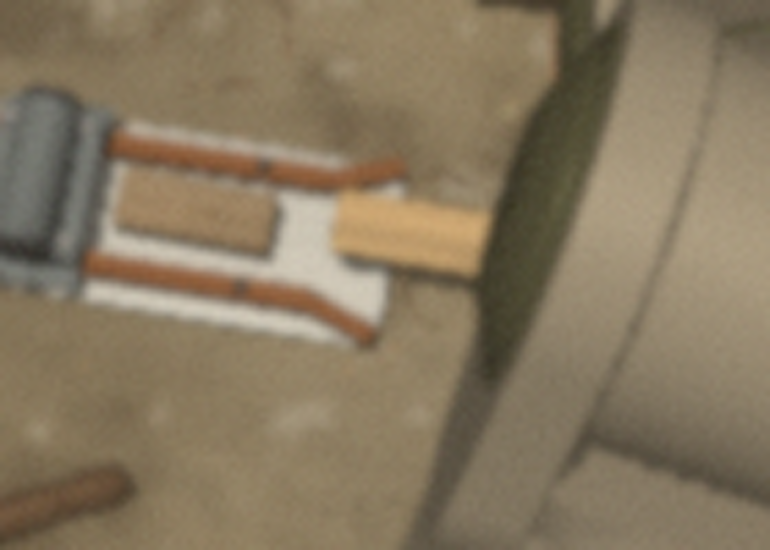

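```bash
python3 - <<'E'
from h import *
c=np.load('w2.npy',allow_pickle=True).item();R=cv2.Rodrigues(np.array(c['rvec']))[0];print(-R.T@np.array(c['tvec']).ravel())
p=(335,220);w=ray('top',(175+(p[0]+.5)/5.5-.5,115+(p[1]+.5)/5.5-.5),.052)[:2];d=w-np.array([.5918,.1114]);print(w,d@[.1022,.9948],d@[-.9948,.1022])
E
```

```text
[ 0.56631474 -0.14325148  0.21368716]
[ 0.57767163 -0.05520269] -0.1671802784621662 -0.0029718908870632684
```

Request:
play_rows --series '[{"delta_pos":[0,0,-12],"twist":0},{"delta_pos":[0,0,-12],"twist":0},{"delta_pos":[0,0,-7],"twist":0},{"delta_pos":[0,0,0],"twist":0},{"delta_pos":[0,0,0],"twist":0}]'

```text
t: 4.62
tcp_pos: [0.5563, -0.2193, 0.0393]
tool_rot: [2.343, 2.093, -0.0]
ft_force: [-0.8, 0.0, -1.3]
gripper_width: 0.0172
gripper_force: 58.9
```

Request:
play_rows --series '[{"delta_pos":[1.3,15,0],"twist":0},{"delta_pos":[1.3,15,0],"twist":0},{"delta_pos":[1.3,15,0],"twist":0},{"delta_pos":[1.5,15,0],"twist":0},{"delta_pos":[1.5,15,0],"twist":0}]'

```text
t: 5.25
tcp_pos: [0.5634, -0.1428, 0.0394]
tool_rot: [2.342, 2.094, 0.0]
ft_force: [0.5, -1.3, -1.5]
gripper_width: 0.0174
gripper_force: 58.8
```

Request:
play_rows --series '[{"delta_pos":[1.5,15,0],"twist":0},{"delta_pos":[1.5,15,0],"twist":0},{"delta_pos":[1.5,15,0],"twist":0},{"delta_pos":[1.5,15,0],"twist":0},{"delta_pos":[1.5,15,0],"twist":0}]'

```text
t: 5.88
tcp_pos: [0.5708, -0.0681, 0.0393]
tool_rot: [2.343, 2.093, -0.0]
ft_force: [-0.6, 0.3, -1.6]
gripper_width: 0.0173
gripper_force: 58.8
```

Request:
play_rows --series '[{"delta_pos":[1.5,15,0],"twist":0},{"delta_pos":[1.5,15,0],"twist":0},{"delta_pos":[1.5,15,0],"twist":0},{"delta_pos":[1.5,15,0],"twist":0},{"delta_pos":[1.5,12,0],"twist":0}]'

```text
t: 6.5
tcp_pos: [0.5783, 0.0041, 0.0393]
tool_rot: [-2.342, -2.094, -0.0]
ft_force: [-0.7, -0.6, -1.7]
gripper_width: 0.017
gripper_force: 58.8
```

```bash
python3 - <<'E'
from h import *
s=manip.state();print(s['t'],s['tcp_pos'],s['ft_force'])
im=manip.capture('top')[:,:,::-1];cv2.imwrite('pics/top3.png',cv2.resize(im[110:190,100:260],None,fx=5,fy=5,interpolation=cv2.INTER_CUBIC))
E
```

```text
6.5 [0.57829823 0.00407919 0.03925887] [-0.67353195 -0.55824172 -1.69583866]
```

View pics/top3.png

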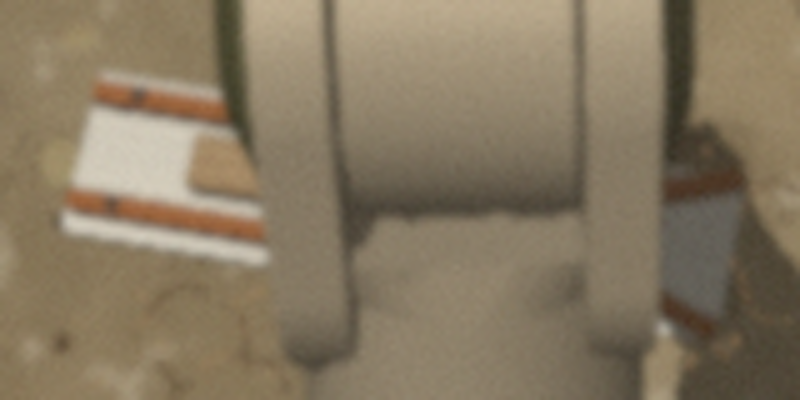

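The strip front is at (192,165), about 67 mm short of the outfeed end, so its centre is about 108 mm past the guard's middle. Next I draw the stick back.

Request:
play_rows --series '[{"delta_pos":[-1,-10,0],"twist":0},{"delta_pos":[-2,-20,0],"twist":0},{"delta_pos":[-2.5,-25,0],"twist":0},{"delta_pos":[-2.5,-25,0],"twist":0},{"delta_pos":[-2,-19,0],"twist":0}]'

```text
t: 7.18
tcp_pos: [0.5674, -0.0997, 0.0392]
tool_rot: [2.346, 2.089, -0.002]
ft_force: [0.1, 0.0, -1.3]
gripper_width: 0.0175
gripper_force: 58.8
```

Request:
play_rows --series '[{"delta_pos":[0,0,0],"twist":0},{"delta_pos":[0,0,-1],"twist":0},{"delta_pos":[0,0,-1],"twist":0},{"delta_pos":[0,0,-0.5],"twist":0},{"delta_pos":[0,0,0],"twist":0}]'

```text
t: 7.8
tcp_pos: [0.5684, -0.0951, 0.0373]
tool_rot: [2.341, 2.095, 0.0]
ft_force: [-1.8, 0.5, 6.7]
gripper_width: 0.0176
gripper_force: 60.1
```

Request:
play_rows --series '[{"delta_pos":[0,0,0],"twist":0},{"delta_pos":[0,0,0],"twist":0},{"delta_pos":[0,0,0],"twist":0},{"delta_pos":[0,0,0],"twist":0},{"delta_pos":[0,0,0],"twist":0}]' --fingers 85

```text
t: 8.43
tcp_pos: [0.5682, -0.0961, 0.0367]
tool_rot: [-2.343, -2.093, 0.0]
ft_force: [-0.6, 1.1, -0.2]
gripper_width: 0.0852
gripper_force: 0.0
```

Request:
play_rows --series '[{"delta_pos":[0,0,10],"twist":0},{"delta_pos":[0,0,30],"twist":0},{"delta_pos":[0,0,40],"twist":0},{"delta_pos":[0,0,40],"twist":0},{"delta_pos":[0,0,40],"twist":0}]'

```text
t: 9.05
tcp_pos: [0.568, -0.0962, 0.1988]
tool_rot: [2.343, 2.093, 0.0]
ft_force: [0.8, 0.2, 0.1]
gripper_width: 0.0852
gripper_force: 0.0
```

Request:
play_rows --series '[{"delta_pos":[0,-50,0],"twist":0},{"delta_pos":[0,-60,0],"twist":0},{"delta_pos":[0,-60,0],"twist":0},{"delta_pos":[0,-60,0],"twist":0},{"delta_pos":[0,-50,0],"twist":0}]'

```text
t: 9.68
tcp_pos: [0.5675, -0.3788, 0.1976]
tool_rot: [2.344, 2.091, -0.0]
ft_force: [1.5, 0.5, 0.3]
gripper_width: 0.0851
gripper_force: 0.0
```

```bash
python3 - <<'E'
from h import *
s=manip.state();print(s['t'],s['tcp_pos'],s['ft_force'])
im=manip.capture('top')[:,:,::-1];cv2.imwrite('pics/top4.png',cv2.resize(im[110:190,100:260],None,fx=5,fy=5,interpolation=cv2.INTER_CUBIC))
E
```

```text
9.675 [ 0.56751932 -0.3788189   0.19756228] [1.50333472 0.45451842 0.29274906]
```

View pics/top4.png

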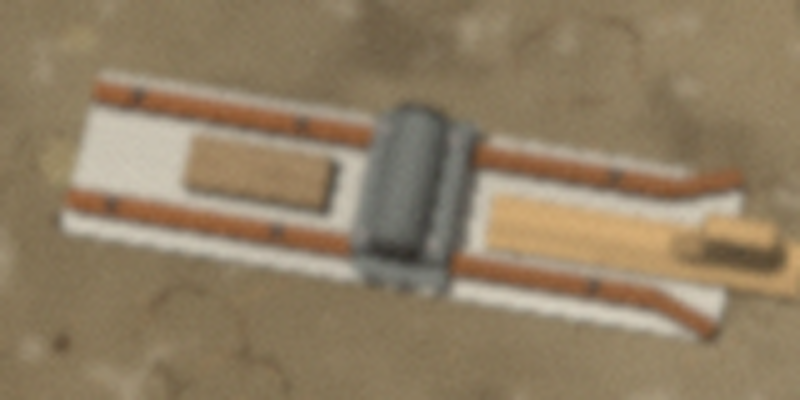

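The strip (185–330, 135–210) lies flat on the outfeed bed, wholly past the guard. The stick rests on its sole with its nose at (488,222), on the infeed side of the guard.

```bash
python3 - <<'E'
from h import *
o=np.array([.5918,.1114])
for p,z in(((190,165),.028),((330,188),.028),((488,222),.018)):
    d=ray('top',(100+(p[0]+.5)/5-.5,110+(p[1]+.5)/5-.5),z)[:2]-o;print(d@[.1022,.9948],d@[-.9948,.1022])
print(manip.close_job())
E
```

```text
0.14239493316617705 0.0023609993449760034
0.053401091086668635 0.002568042747902532
-0.045959511711963386 0.0051698561288831945
the job is handed in; nothing more can be done
None
```

The job is handed in: the strip lies on the outfeed bed with its centre about 98 mm past the guard's middle, and the push stick is released on its sole with its nose about 46 mm back on the infeed side; no verdict was returned.

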